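# Pack capped sample tubes flat in the transport case and slide it shut

## Robot

A 7-joint arm with a two-finger parallel gripper is mounted at the origin on the work surface. World frame = base frame: x ahead of the robot, y to its left, z up, the work surface at z = 0. Lengths are in m, angles in rad, forces in N, time in s.
With the tool pointing down it reaches from about 0.4 to 0.85 m from the base axis. Payload 10.4 kg.
Tool frame: the origin (TCP) lies at the very end of the fingers, on their centre line; the grasp point (between the pads) lies 19 mm behind it (manip.grip_point_offset is the distance from the TCP to the grasp point, in m); z points along the fingers, y is the line along which they close (so a half turn about z gives the same grasp; the last joint's range is limited). The gripper opens to 85 mm and grips with 20 to 120 N. Pads are 22 mm wide; open, the fingers measure 114 mm over their backs; the gripper's body (76 mm by 85 mm) begins 54 mm behind the grasp point. The pads swing forward as they close: fully open they stand 13 mm farther back than shut.
Start: joints at [-1.31, 0.332, -0.065, 1.46, 0.022, 1.35, -0.088], TCP at [0.175, 0.6, 0.231] pointing down, gripper open.
Joint ranges: [-2.6, 2.6], [-0.5, 2.12], [-1.47, 1.34], [0.16, 2.42], [-1.27, 4.41], [0.06, 2.06], [-2.6, 2.6]. Speed limits (rad/s): [2.22, 2.22, 2.79, 2.79, 3.14, 3.14, 3.14].

## Interface

Orientations are given as a unit quaternion [x, y, z, w].
In Python, from workcell import manip gives the robot as it stands. The module is installed in compiled form; this text tells all that it offers.
- The arm moves only by the tool step_arm, never from a script. Its argument "moves" is a list of rows, each a list of 7 numbers: the closure, from 0 (fully open) to 1 (shut), then the shift along the world's x, y, z in mm, then the turn, a rotation vector about the world's x, y, z in rad. In form: [[grip, tx, ty, tz, ax, ay, az], ...]. A call has 1 to 10 rows; each row is the pose to reach, as a shift and turn from the pose commanded when the call began; what a row does not reach only later rows make up. A row lasts 1/10 s, in which the tool goes at most 50 mm and 8.59 degrees, less where a joint would pass 70% of its speed; a pose out of reach is approached as far as the arm can. A call with a gripper value outside its range is refused whole. The fingers move at their own pace and stop on an object; "grip_force" is the grip in N (left out, the last holds). Time passes only in rows, so rows that repeat a pose let the fingers close. It gives the time, the measured TCP pose, the force, the opening and the grip force at its end, in the units of the state.
- manip.get_obs(): the state, without advancing time (a new reading comes with each control period).
- manip.camera(name): name is "scene" or "top" or "wrist"; returns a dict with "image" (384x512x3 uint8, blue, green, red), "K" (3x3 intrinsics, pixels), "rvec" (rotation vector, rad) and "tvec" (3), from world to camera coordinates, as OpenCV has them; the wrist camera has in their place "mount" (4x4, takes a point from camera to tool coordinates, whose origin is the TCP and whose axes are the flange's). Camera axes: x right, y down, z forward; pixel columns grow to the right and rows downward; lengths in m; the calibration is good to about 2 mm. A picture is of the moment at which its call begins: read the wrist's pose just before it. There is no depth.
- manip.hand_in(): hands the job in; it is judged then, once.
The state is a dict: "clock": time; "joint_pos": joint angles; "joint_velocities": joint speeds; "tau": joint torques, N m; "position": TCP position; "ee_rot": TCP orientation; "ft_force": force on the tool from outside, world axes, zero at the start; "torque": the same for the moment, N m; "grip_width": opening from 0.0 (shut) to 1.0 (fully open); "grasp_force": force on a finger pad.
Only numpy, scipy, OpenCV 4.12 (cv2) and the standard library are available. Lean on these libraries where they do the work, as an engineer would, in place of code of your own. Each camera call takes 0.05 s, during which the arm holds its last target. There are 200 camera calls.

## Task

Pack the three loose sample tubes into the transport case: lay each one flat on the floor of the lane whose colour tab matches its cap, with the cap at the tab end. Then slide the cover fully shut over them. Do not knock over or push aside anything else on the bench.

Things in the scene. Friction and masses are not known exactly. Their poses are not given: they have to be found in the camera images.
- case: Grey transport case fixed on the bench, 148 (its x) x 366 (its y) mm, walls 44 high; origin at the centre of its underside, x pointing away from the robot at yaw 0. Its -y half is a closed blue cool bay; its +y half is the open specimen bay, inner floor at height 5, inner x from -62 to 62, inner y from 1 to 177
- bay (a point): centre of the specimen bay's floor (case x 0, y 89, height 5), axes as the case's. Three lanes run along x, centrelines at y = -50, 0 and 50 mm from here. At both ends (|x| from 38 to 62) ridges 12 wide, tops 25 above the bench, separate the lanes and leave 38 mm gaps; the middle 76 mm of each lane is open floor for the fingers
- cover (a joint): sliding aluminium cover of the case: 0 = fully shut over the specimen bay, 0.18 = fully open over the cool bay (bay wholly uncovered, as it starts); grows as the cover slides to the case's -y. 134 x 180 mm, 5 thick, underside 44.5 and top 49.5 above the bench. About 2 N moves it and it stays where it is left
- cover_handle (a point): middle of the black bar handle standing on the centre of the cover: bar 70 mm along the case's x, 16 along its y, from 49.5 to 81.5 above the bench; this point is 65.5 above the bench and lies at case y = 90 mm minus the joint value
- tab_yellow: yellow colour tab, 14 x 36 x 46 mm high, fixed outside the case's far (+x) wall at the end of one lane; origin at the centre of its underside, at case x = 82 mm and y = that lane's centreline; axes parallel to the case's. Which lane it marks varies
- tube_yellow: loose sample tube with yellow cap, lying, 110 mm long, 60 g; origin on its axis at mid-length, x axis towards the cap. Clear round body 22 in diameter (x -43 to 31) with white label and yellow band; yellow hexagonal cap (x 31 to 55) and white hexagonal foot (x -55 to -43), both 28 across flats, 32 across corners: it does not roll, its axis lies 14 above the surface
- tube_yellow_cap (a point): centre of the cap's end face of the yellow tube
- tube_yellow_foot (a point): centre of the foot's end face of the yellow tube
- tab_red: red colour tab, 14 x 36 x 46 mm high, fixed outside the case's far (+x) wall at the end of one lane; origin at the centre of its underside, at case x = 82 mm and y = that lane's centreline; axes parallel to the case's. Which lane it marks varies
- tube_red: loose sample tube with red cap, lying, 110 mm long, 60 g; origin on its axis at mid-length, x axis towards the cap. Clear round body 22 in diameter (x -43 to 31) with white label and red band; red hexagonal cap (x 31 to 55) and white hexagonal foot (x -55 to -43), both 28 across flats, 32 across corners: it does not roll, its axis lies 14 above the surface
- tube_red_cap (a point): centre of the cap's end face of the red tube
- tube_red_foot (a point): centre of the foot's end face of the red tube
- tab_blue: blue colour tab, 14 x 36 x 46 mm high, fixed outside the case's far (+x) wall at the end of one lane; origin at the centre of its underside, at case x = 82 mm and y = that lane's centreline; axes parallel to the case's. Which lane it marks varies
- tube_blue: loose sample tube with blue cap, lying, 110 mm long, 60 g; origin on its axis at mid-length, x axis towards the cap. Clear round body 22 in diameter (x -43 to 31) with white label and blue band; blue hexagonal cap (x 31 to 55) and white hexagonal foot (x -55 to -43), both 28 across flats, 32 across corners: it does not roll, its axis lies 14 above the surface
- tube_blue_cap (a point): centre of the cap's end face of the blue tube
- tube_blue_foot (a point): centre of the foot's end face of the blue tube
- wash_bottle: bystander: standing white bottle with red cap, 60 diameter, 190 high; origin at its foot
- amber_jar: bystander: standing amber jar with black lid, 50 diameter, 55 high; origin at its foot
- white_jar: bystander: standing white jar with green lid, 56 diameter, 75 high; origin at its foot
- marker: bystander: black and green marker lying on the bench, 130 long along its x, 16 wide, 15 high; origin under its middle
- rack: bystander: fixed white rack of upright tubes with orange caps, 100 (x) x 150 (y), 108 high; origin at the centre of its underside

How it is judged:
By the outcome, as a careful person would: the job done as asked, in the order asked, and still so for the second after the job is handed in, with the robot touching nothing.
It also fails if it takes over 72 s, if anything falls off the work surface, if the arm or the gripper's body presses on something with over 40 N, if the wrist force passes 120 N, or if a joint passes its speed limit or range.

## Working session

There is one attempt and no reset: what is moved stays moved. The work goes in short steps, Python scripts to look and compute and a tool call to move; the robot and the scene stay as the last step left them, time stands still between calls to the robot, and variables do not carry over. Pictures are saved under pics/ and viewed, at most 10 in all, crops included, and the job is handed in when it is done.

Besides the shell and the picture viewer there is one more tool, called after "Request:" as name([rows], argument=value, ...), one row to a line, values as JSON. step_arm: Moves the arm, as the interface text tells. Its arguments: {"type":"object","properties":{"moves":{"type":"array","items":{"type":"array","items":{"type":"number"}}},"grip_force":{"type":"number"}},"required":["moves"]}

```bash
mkdir -p pics
cat > h.py <<'E'
import numpy as np, cv2
from scipy.spatial.transform import Rotation as R
from workcell import manip
def cam(name):
    o=manip.get_obs(); c=manip.camera(name)
    if 'mount' in c:
        T=np.eye(4); T[:3,:3]=R.from_quat(o['ee_rot']).as_matrix(); T[:3,3]=o['position']
        T=T@np.array(c['mount']); c['C']=T[:3,3]; c['Rw']=T[:3,:3]
    else:
        M=cv2.Rodrigues(np.array(c['rvec'],float))[0]; c['Rw']=M.T; c['C']=-M.T@np.array(c['tvec']).ravel()
    return c
def ray(c,uv):
    d=c['Rw']@np.linalg.inv(c['K'])@np.array([uv[0],uv[1],1.]); return c['C'],d/np.linalg.norm(d)
def onz(c,uv,z):
    C,d=ray(c,uv); return C+d*(z-C[2])/d[2]
def tri(c1,u1,c2,u2):
    (a,d),(b,e)=ray(c1,u1),ray(c2,u2)
    s=np.linalg.lstsq(np.c_[d,-e],b-a,rcond=None)[0]; p,q=a+s[0]*d,b+s[1]*e
    return (p+q)/2,np.linalg.norm(p-q)
def blobs(img,amin=25):
    h=cv2.cvtColor(img,cv2.COLOR_BGR2HSV); out={}
    for n,rs in dict(yellow=[(22,35)],red=[(0,7),(173,180)],blue=[(100,125)]).items():
        m=sum(cv2.inRange(h,(a,110,70),(b,255,255)) for a,b in rs)
        k,l,s,ce=cv2.connectedComponentsWithStats(m)
        out[n]=[(int(s[i,4]),ce[i].round(1).tolist(),s[i,:4].tolist()) for i in range(1,k) if s[i,4]>=amin]
    return out
E
python3 - <<'E'
from h import *
o=manip.get_obs(); print({k:np.round(o[k],3) for k in ('clock','position','ee_rot','ft_force','grip_width')}, manip.grip_point_offset)
ims=[]
for n in('scene','top'):
    c=cam(n); cv2.imwrite(f'pics/{n}0.png',c['image']); print(n,c['C'].round(3),c['Rw'][:,2].round(2),c['K'].round(0).tolist())
    for k,v in blobs(c['image']).items():
        for b in v: print(k,b,onz(c,b[1],.028).round(3))
    if n=='top': cv2.imwrite('pics/top0x.png',cv2.resize(c['image'],(800,600),interpolation=cv2.INTER_CUBIC))
E
```

```text
{'clock': np.float64(0.0), 'position': array([0.175, 0.6  , 0.231]), 'ee_rot': array([ 0.141,  0.99 , -0.001, -0.   ]), 'ft_force': array([-0.247, -0.135,  0.02 ]), 'grip_width': np.float64(1.0)} 0.0187
scene [ 1.33  -0.006  0.712] [-0.79 -0.   -0.62] [[371.0, 0.0, 252.0], [0.0, 371.0, 193.0], [0.0, 0.0, 1.0]]
yellow (88, [369.7, 199.9], [364, 195, 12, 11]) [0.481 0.335 0.028]
yellow (228, [288.9, 260.6], [282, 253, 16, 17]) [0.723 0.083 0.028]
red (50, [499.9, 80.9], [495, 78, 11, 7]) [-0.48   1.202  0.028]
red (200, [493.1, 97.7], [482, 92, 21, 13]) [-0.273  1.067  0.028]
red (40, [138.6, 176.0], [135, 173, 9, 8]) [ 0.387 -0.368  0.028]
red (77, [383.0, 193.9], [377, 190, 12, 9]) [0.451 0.382 0.028]
red (82, [247.9, 253.4], [241, 251, 15, 6]) [ 0.702 -0.016  0.028]
blue (488, [307.4, 49.0], [290, 42, 37, 15]) [-0.926  0.294  0.028]
blue (86, [64.9, 150.0], [56, 147, 19, 7]) [ 0.244 -0.659  0.028]
blue (54, [229.7, 190.6], [226, 187, 9, 8]) [ 0.452 -0.077  0.028]
blue (68, [268.4, 254.4], [262, 252, 14, 6]) [0.704 0.034 0.028]
top [ 0.325 -0.023  1.252] [ 0.19  0.02 -0.98] [[358.0, 0.0, 255.0], [0.0, 358.0, 190.0], [0.0, 0.0, 1.0]]
yellow (33, [229.0, 145.0], [224, 144, 11, 3]) [0.726 0.086 0.028]
yellow (68, [156.6, 219.6], [152, 215, 11, 11]) [0.467 0.339 0.028]
red (30, [257.5, 145.0], [253, 144, 10, 3]) [ 0.723 -0.016  0.028]
red (62, [158.6, 153.0], [155, 149, 9, 9]) [0.705 0.338 0.028]
red (63, [363.6, 239.1], [359, 235, 10, 9]) [ 0.38  -0.363  0.028]
blue (29, [243.3, 145.0], [239, 144, 10, 3]) [0.724 0.035 0.028]
blue (50, [278.1, 224.6], [274, 220, 9, 10]) [ 0.437 -0.078  0.028]
blue (159, [444.2, 247.8], [435, 241, 19, 15]) [ 0.343 -0.628  0.028]
```

View pics/top0x.png

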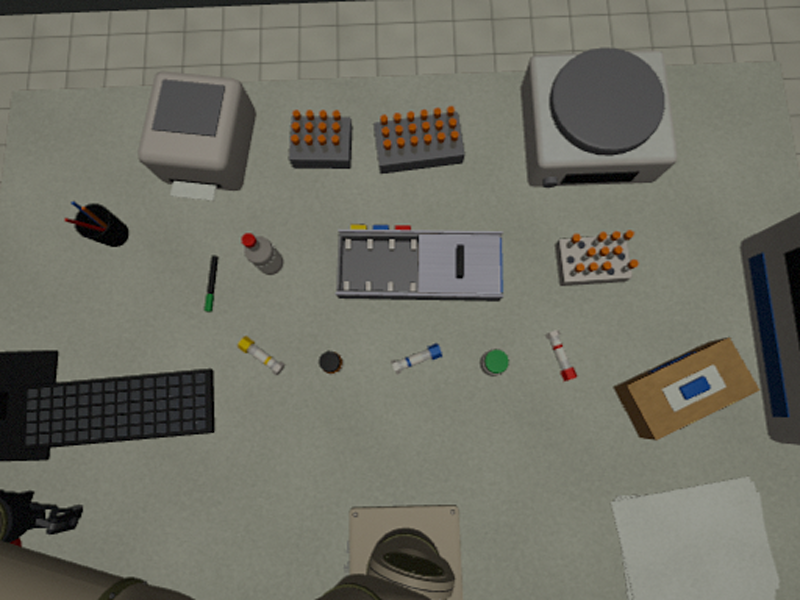

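View pics/scene0.png

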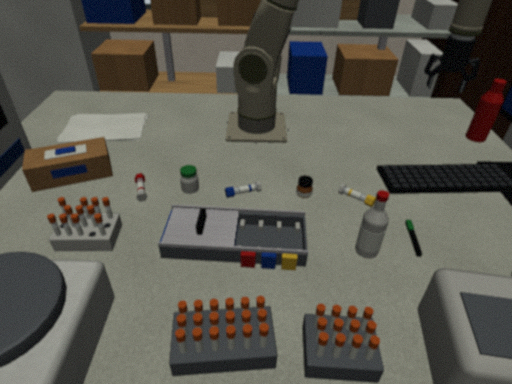

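The top view shows the yellow cap at about (245,343) and foot at (277,368). The blue cap is at (434,351) with its foot at (398,366), and the red cap is at (570,375) with its foot at (555,337). The tabs, left to right at y≈228, are yellow, blue, red, so yellow marks the +50 lane, blue the 0 lane and red the -50 lane. The scene view agrees: the cover is open over the cool bay, and there are jars near the blue tube.

Run:
```python
from h import *
s,t,w=cam('scene'),cam('top'),cam('wrist')
print(np.array(w['mount']).round(3).tolist(), w['K'].round(0).tolist())
for n,a,b in [('Ycap',(369.7,199.9),(156.6,219.6)),('Bcap',(229.7,190.6),(278.1,224.6)),('Rcap',(138.6,176),(363.6,239.1)),
 ]: p,e=tri(s,a,t,b); print(n,p.round(3),round(e,4))
for n,b in [('Yfoot',(277,368)),('Bfoot',(398,366)),('Rfoot',(555,337)),('amberjar',(330,362)),('whitejar',(495,362))]:
    print(n,onz(t,np.array(b)*.64,.02).round(3))
# case rim corners in the top view (800px picture)
for b in [(338,232),(338,296),(503,234),(503,297)]: print(onz(t,np.array(b)*.64,.044).round(3))
```

```text
[[0.001, -0.961, -0.275, 0.071], [1.0, 0.001, -0.001, -0.001], [0.001, -0.275, 0.961, -0.142], [0.0, 0.0, 0.0, 1.0]] [[296.0, 0.0, 256.0], [0.0, 296.0, 192.0], [0.0, 0.0, 1.0]]
Ycap [0.468 0.341 0.017] 0.0022
Bcap [ 0.438 -0.079  0.017] 0.0001
Rcap [ 0.38  -0.368  0.023] 0.0053
Yfoot [0.411 0.269 0.02 ]
Bfoot [0.407 0.003 0.02 ]
Rfoot [ 0.46  -0.344  0.02 ]
amberjar [0.42  0.152 0.02 ]
whitejar [ 0.41  -0.209  0.02 ]
[0.71  0.129 0.044]
[0.563 0.13  0.044]
[ 0.692 -0.241  0.044]
[ 0.549 -0.232  0.044]
```

Request:
step_arm([
  [0,33,-37,0,0,0,0.15],
  [0,66,-74,0,0,0,0.3],
  [0,99,-111,0,0,0,0.45],
  [0,132,-148,0,0,0,0.6],
  [0,165,-185,0,0,0,0.75],
  [0,198,-222,0,0,0,0.9],
  [0,231,-259,0,0,0,1.05],
  [0,265,-295,0,0,0,1.19],
  [0,265,-295,0,0,0,1.19],
  [0,265,-295,0,0,0,1.19],
])

```text
clock: 1.25
position: [0.4428, 0.3011, 0.2314]
ee_rot: [-0.436, 0.9, -0.001, 0.0]
ft_force: [-0.1, -1.0, 0.3]
grip_width: 0.999
grasp_force: 0.0
```

Run:
```python
from h import *
w=cam('wrist'); np.save('w1.npy',w); cv2.imwrite('pics/w1.png',w['image'])
print(manip.get_obs()['position'],manip.get_obs()['ee_rot'].round(3) if hasattr(manip.get_obs()['ee_rot'],'round') else manip.get_obs()['ee_rot'])
for k,v in blobs(w['image']).items():
    for b in v: print(k,b,onz(w,b[1],.02).round(3))
```

```text
[0.44109292 0.30343378 0.2313033 ] [-0.436  0.9   -0.    -0.   ]
yellow (115, [258.4, 154.9], [250, 152, 18, 7]) [0.43 0.29 0.02]
yellow (482, [260.0, 204.9], [248, 194, 25, 22]) [0.467 0.341 0.02 ]
```

View pics/w1.png

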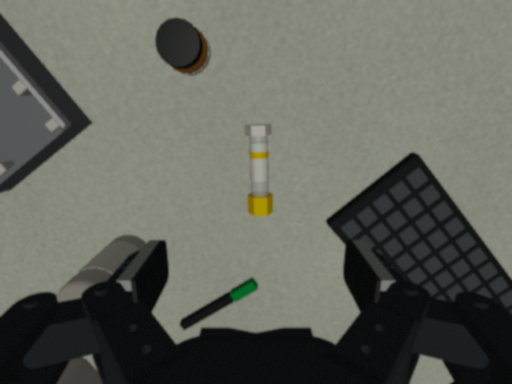

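The wrist view shows the yellow tube almost straight up and down at column 259. The foot end is near row 124, the band near row 155, and the cap end near row 216. Nothing stands near it. Going lower for the second view.

Request:
step_arm([
  [0.3,0,0,-50,0,0,0.0],
  [0.3,0,0,-100,0,0,0.0],
  [0.3,0,0,-100,0,0,0.0],
  [0.3,0,0,-100,0,0,0],
])

```text
clock: 1.7
position: [0.4393, 0.3059, 0.1322]
ee_rot: [-0.438, 0.899, 0.0, -0.001]
ft_force: [0.4, 0.1, 1.6]
grip_width: 0.702
grasp_force: 0.0
```

```bash
cat >> h.py <<'E'
def tube(w,col,near):
    """image blob of the tube: colour parts plus bright white parts; returns dict of pixel points"""
    img=w['image']; h=cv2.cvtColor(img,cv2.COLOR_BGR2HSV)
    bl=blobs(img,20)[col]; 
    bl=sorted([b for b in bl if np.linalg.norm(onz(w,b[1],.02)[:2]-near)<.09],key=lambda b:-b[0])
    cap,band=np.array(bl[0][1]),np.array(bl[1][1])
    m=cv2.inRange(h,(0,0,165),(180,60,255))
    for b in bl[:2]:
        x,y,ww,hh=b[2]; m[y-1:y+hh+1,x-1:x+ww+1]=255
    m=cv2.morphologyEx(m,cv2.MORPH_CLOSE,np.ones((9,9)))
    l=cv2.connectedComponents(m)[1]; yx=np.argwhere(l==l[int(cap[1]),int(cap[0])])[:,::-1]
    d=(band-cap)/np.linalg.norm(band-cap); s=(yx-cap)@d
    near_=np.abs((yx-cap)@[-d[1],d[0]])<4
    s=s[near_]; return dict(cap=cap,band=band,capend=cap+d*(s.min()-.5),footend=cap+d*(s.max()+.5),n=len(yx))
def pose():
    o=manip.get_obs(); y=R.from_quat(o['ee_rot']).as_matrix(); return o['position'],np.degrees(np.arctan2(y[1,1],y[0,1]))
def report(w1,w2,col,near):
    a,b=tube(w1,col,near),tube(w2,col,near); print({k:np.round(v,1).tolist() for k,v in b.items()})
    for k in('cap','band','capend','footend'):
        p,e=tri(w1,a[k],w2,b[k]); print(k,p.round(4),'gap',round(e,4))
    c,f=onz(w2,b['capend'],.014),onz(w2,b['footend'],.014); ax=c-f
    bd,cp=onz(w2,b['band'],.025),onz(w2,b['cap'],.026)
    print('len',np.linalg.norm(ax).round(4),'yaw',np.degrees(np.arctan2(ax[1],ax[0])).round(1),'yaw2',np.degrees(np.arctan2(*(cp-bd)[1::-1])).round(1),'mid',((c+f)/2).round(4))
    p,ph=pose(); print('tcp',np.round(p,4),'phi',ph.round(1))
E
python3 - <<'E'
from h import *
w1=np.load('w1.npy',allow_pickle=True).item(); w2=cam('wrist'); cv2.imwrite('pics/w2.png',w2['image'])
report(w1,w2,'yellow',[.44,.305])
E
```

```text
{'cap': [254.7, 237.1], 'band': [252.6, 170.7], 'capend': [255.2, 253.6], 'footend': [254.1, 218.4], 'n': 1260}
cap [0.4668 0.3402 0.0223] gap 0.0001
band [0.4295 0.2895 0.0238] gap 0.0002
capend [0.474  0.3501 0.031 ] gap 0.0003
footend [4.61e-01 3.32e-01 4.00e-04] gap 0.0003
len 0.0365 yaw 53.6 yaw2 53.6 mid [0.4686 0.3425 0.014 ]
tcp [0.4404 0.3064 0.1336] phi 142.0
```

Cap at z≈22 mm, band at z≈24 mm and yaw 53.6° all agree with a lying tube. Its centre is at (0.441, 0.3055). Grasping.

Request:
step_arm([
  [0.3,1,0.5,-45,0,0,0.03],
  [0.3,1,0.5,-90,0,0,0.03],
  [0.3,1,0.5,-115,0,0,0.03],
  [0.3,1,0.5,-128,0,0,0.03],
  [0.3,1,0.5,-128,0,0,0.03],
  [0.8,1,0.5,-128,0,0,0.03],
  [0.9,1,0.5,-128,0,0,0.03],
  [0.9,1,0.5,-128,0,0,0.03],
  [0.9,1,0.5,-128,0,0,0.03],
  [0.9,1,0.5,-128,0,0,0.03],
], grip_force=30)

```text
clock: 2.75
position: [0.442, 0.3064, 0.0052]
ee_rot: [-0.451, 0.892, 0.0, 0.001]
ft_force: [-1.1, -1.4, 7.8]
grip_width: 0.244
grasp_force: 29.1
```

Request:
step_arm([
  [0.9,0,0,49,0,0,0],
  [0.9,0,0,98,0,0,0],
  [0.9,0,-35,130,0,0,-0.13],
  [0.9,0,-80,150,0,0,-0.27],
  [0.9,20,-120,170,0,0,-0.41],
  [0.9,45,-160,180,0,0,-0.55],
  [0.9,80,-195,190,0,0,-0.69],
  [0.9,115,-225,190,0,0,-0.83],
  [0.9,150,-245,190,0,0,-0.98],
  [0.9,150,-245,190,0,0,-0.98],
])

```text
clock: 3.75
position: [0.5939, 0.0561, 0.1937]
ee_rot: [0.027, 1.0, -0.001, 0.001]
ft_force: [-0.7, 0.7, -1.9]
grip_width: 0.246
grasp_force: 30.0
```

Request:
step_arm([
  [0.9,0,0,0,0,0,0],
  [0.9,0,0,0,0,0,0],
])

```text
clock: 3.95
position: [0.5905, 0.0615, 0.1937]
ee_rot: [0.021, 1.0, 0.0, -0.0]
ft_force: [-0.0, -0.0, -0.2]
grip_width: 0.241
grasp_force: 30.0
```

Run:
```python
from h import *
w=cam('wrist'); np.save('c1.npy',w); cv2.imwrite('pics/c1.png',cv2.resize(w['image'],(800,600),interpolation=cv2.INTER_CUBIC))
print(pose())
for k,v in blobs(w['image']).items():
    for b in v: print(k,b,onz(w,b[1],.046).round(3))
```

```text
(array([0.59037231, 0.06164812, 0.1937603 ]), np.float64(87.62528408413839))
yellow (744, [255.6, 223.5], [233, 212, 47, 22]) [0.637 0.059 0.046]
yellow (25, [277.6, 293.4], [276, 290, 4, 7]) [0.722 0.08  0.046]
yellow (973, [255.2, 320.8], [224, 300, 63, 34]) [0.758 0.053 0.046]
blue (89, [164.1, 5.4], [158, 0, 13, 13]) [ 0.432 -0.012  0.046]
blue (871, [102.5, 28.7], [84, 8, 40, 40]) [ 0.448 -0.068  0.046]
```

View pics/c1.png

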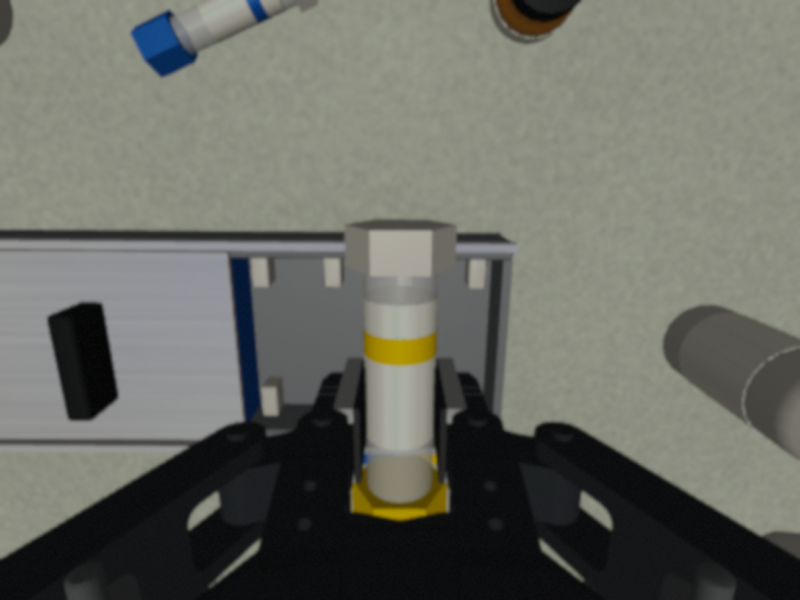

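The view shows the open bay with pale ridge blocks at (262,272), (333,272) and (477,272), and the far one at (272,395). The near wall is at row ≈240 and its left corner at (513,243). The held tube is straight at column 400. Taking a second view from a shifted place.

Request:
step_arm([
  [0.9,0,25,0,0,0,0],
  [0.9,0,50,0,0,0,0],
  [0.9,0,50,0,0,0,0],
  [0.9,0,50,0,0,0,0],
])

```text
clock: 4.4
position: [0.5904, 0.1117, 0.1936]
ee_rot: [0.02, 1.0, 0.0, 0.0]
ft_force: [0.1, -1.6, -1.2]
grip_width: 0.244
grasp_force: 30.0
```

Run:
```python
from h import *
w1=np.load('c1.npy',allow_pickle=True).item(); w2=cam('wrist'); np.save('c2.npy',w2)
cv2.imwrite('pics/c2.png',cv2.resize(w2['image'],(800,600),interpolation=cv2.INTER_CUBIC)); print(pose())
for w in(w1,w2):
    h=cv2.cvtColor(w['image'],cv2.COLOR_BGR2HSV)
    print('V at ridge',h[174,168] , h[180,305] ,h[250,175])
    m=cv2.inRange(h,(0,8,145),(60,70,255))
    k,l,s,ce=cv2.connectedComponentsWithStats(m,connectivity=4)
    for i in range(1,k):
        if 60<s[i,4]<700: print(s[i].tolist(),ce[i].round(1),onz(w,ce[i],.025).round(4))
    print()
```

```text
(array([0.5905944 , 0.11052869, 0.19368599]), np.float64(87.55249718765721))
V at ridge [ 23  19 164] [ 23  21 159] [ 23  21 149]
[20, 0, 54, 30, 620] [49.8 10.2] [ 0.425  -0.1239  0.025 ]
[70, 0, 24, 47, 449] [79.9 20.6] [ 0.4347 -0.0977  0.025 ]
[114, 0, 45, 21, 657] [135.8   8.4] [ 0.4269 -0.0438  0.025 ]
[469, 0, 12, 11, 71] [476.3   4.5] [0.4367 0.271  0.025 ]
[479, 0, 21, 29, 234] [487.2  13.4] [0.4445 0.2823 0.025 ]
[497, 0, 15, 13, 115] [503.9   6.3] [0.4392 0.2968 0.025 ]
[399, 3, 17, 19, 109] [406.5  11.5] [0.4398 0.2072 0.025 ]
[495, 14, 17, 13, 104] [501.4  19.8] [0.4504 0.2965 0.025 ]
[311, 19, 14, 18, 101] [318.2  27.7] [0.4499 0.1254 0.025 ]
[354, 20, 9, 12, 66] [357.8  26. ] [0.45   0.1626 0.025 ]
[328, 29, 18, 29, 251] [336.   42.4] [0.4633 0.1426 0.025 ]
[23, 30, 10, 18, 81] [27.7 38.7] [ 0.4479 -0.1505  0.025 ]
[126, 32, 11, 14, 67] [131.3  38.3] [ 0.4517 -0.0519  0.025 ]
[474, 33, 18, 13, 107] [484.6  37.8] [0.4651 0.2835 0.025 ]
[466, 40, 16, 12, 83] [473.4  45.2] [0.4711 0.2738 0.025 ]
[411, 43, 14, 14, 73] [417.7  48.5] [0.4718 0.2209 0.025 ]
[109, 45, 13, 13, 
[... 3286 characters left out ...]
22.7] [ 0.7673 -0.2104  0.025 ]
[126, 320, 12, 12, 64] [131.2 325.2] [ 0.7753 -0.103   0.025 ]
[0, 321, 15, 11, 76] [  5.3 326.8] [ 0.7714 -0.2615  0.025 ]
[0, 339, 12, 13, 96] [  3.8 345.7] [ 0.8    -0.2713  0.025 ]

V at ridge [ 21  20 169] [ 36  26 146] [ 23  23 135]
[115, 168, 10, 17, 138] [119.7 175.7] [ 0.5842 -0.0352  0.025 ]
[162, 168, 9, 17, 147] [165.9 176.1] [0.5866 0.0144 0.025 ]
[208, 168, 9, 17, 148] [212.1 176.1] [0.5886 0.064  0.025 ]
[126, 250, 8, 16, 112] [129.5 257.7] [ 0.682  -0.0401  0.025 ]
[168, 251, 9, 16, 118] [172.1 258.3] [0.6847 0.0095 0.025 ]
[122, 318, 17, 17, 96] [130.5 325.9] [ 0.7765 -0.0538  0.025 ]
[373, 318, 17, 18, 95] [380.9 325.9] [0.7889 0.2599 0.025 ]
```

View pics/c2.png

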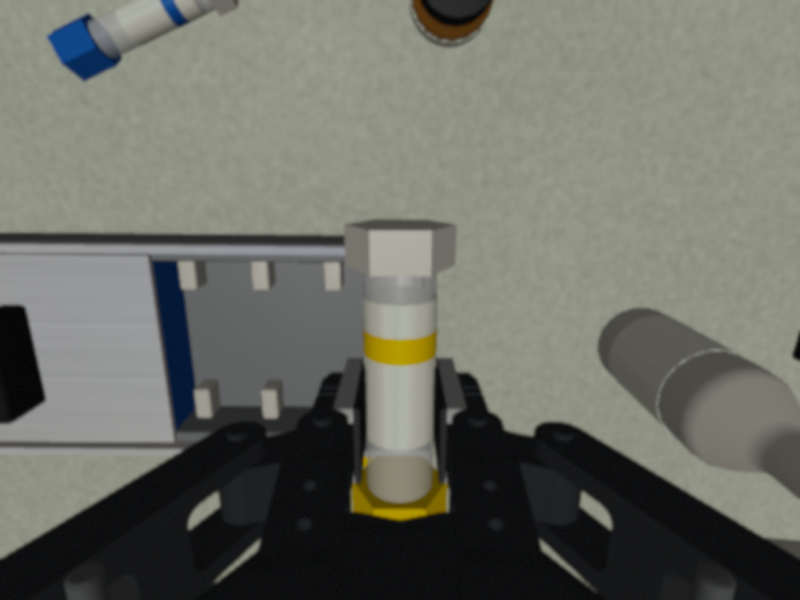

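Both views put the ridge tops in the same places at z=25 mm, with 49.7 mm spacing. That makes the case yaw -2.7° and the bay centre (0.6367, 0.0369), so the yellow lane is at (0.639, 0.087).

Request:
step_arm([
  [0.9,24,-12,0,0,0,-0.005],
  [0.9,48,-24,-20,0,0,-0.005],
  [0.9,48.5,-24,-65,0,0,-0.005],
  [0.9,48.5,-24,-110,0,0,-0.005],
  [0.9,48.5,-24,-125,0,0,-0.005],
  [0.9,48.5,-24,-125,0,0,-0.005],
  [0.9,48.5,-24,-125,0,0,-0.005],
])

```text
clock: 5.15
position: [0.6406, 0.0864, 0.0705]
ee_rot: [0.025, 1.0, 0.0, 0.001]
ft_force: [1.1, 1.0, -0.2]
grip_width: 0.242
grasp_force: 30.0
```

Run:
```python
from h import *
print(pose(),np.round(manip.get_obs()['ft_force'],1))
w=cam('wrist'); cv2.imwrite('pics/p1.png',cv2.resize(w['image'],(800,600)))
```

```text
(array([0.64058986, 0.08636724, 0.07052886]), np.float64(87.19034884700265)) [ 1.1  1.  -0.2]
```

View pics/p1.png

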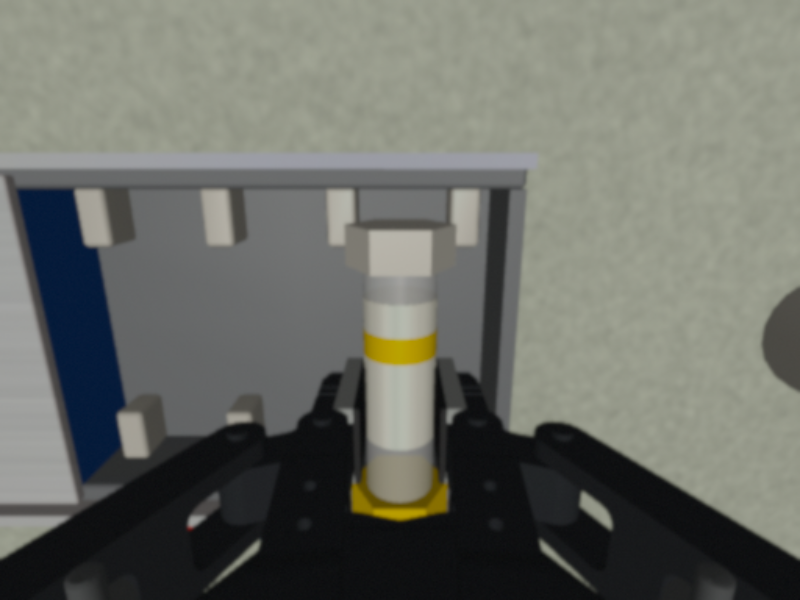

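The lane gap runs from column 356 to 450 (middle 403), and the tube is at 400, so it is well centred. Lowering and releasing.

Request:
step_arm([
  [0.9,-1,0,-30,0,0,0],
  [0.9,-1,0,-50,0,0,0],
  [0.9,-1,0,-58,0,0,0],
  [0.9,-1,0,-60,0,0,0],
  [0.9,-1,0,-60,0,0,0],
])

```text
clock: 5.7
position: [0.6398, 0.0868, 0.0105]
ee_rot: [0.024, 1.0, 0.0, 0.001]
ft_force: [0.2, 0.2, 0.0]
grip_width: 0.239
grasp_force: 30.1
```

Request:
step_arm([
  [0.9,0,0,-1,0,0,0],
  [0.6,0,0,-1,0,0,0],
  [0.6,0,0,-1,0,0,0],
  [0.6,0,0,-1,0,0,0],
  [0.6,0,0,30,0,0,0],
  [0.6,0,0,80,0,0,0],
  [0.6,-30,-10,120,0,0,-0.1],
  [0.5,-70,-30,140,0,0,-0.24],
  [0.4,-110,-55,150,0,0,-0.38],
  [0.3,-150,-80,150,0,0,-0.52],
])

```text
clock: 6.7
position: [0.4879, 0.0059, 0.1598]
ee_rot: [0.283, 0.959, 0.001, 0.001]
ft_force: [1.4, -1.0, 1.5]
grip_width: 0.697
grasp_force: 0.0
```

Request:
step_arm([
  [0.3,-35,-20,0,0,0,-0.14],
  [0.3,-70,-45,0,0,0,-0.28],
  [0.3,-70,-45,0,0,0,-0.42],
  [0.3,-70,-45,0,0,0,-0.56],
  [0.3,-70,-45,0,0,0,-0.6],
  [0.3,-70,-45,0,0,0,-0.6],
  [0.3,-70,-45,0,0,0,-0.6],
])

```text
clock: 7.4
position: [0.4185, -0.0385, 0.1584]
ee_rot: [0.551, 0.834, 0.0, 0.0]
ft_force: [-0.1, -0.2, -0.1]
grip_width: 0.702
grasp_force: 0.0
```

Run:
```python
from h import *
w=cam('wrist'); np.save('b1.npy',w); print(pose())
for k,v in blobs(w['image']).items():
    for b in v: print(k,b,onz(w,b[1],.022).round(4))
```

```text
(array([ 0.41851562, -0.03851797,  0.15838758]), np.float64(23.111343306919284))
yellow (100, [505.4, 151.8], [496, 144, 16, 13]) [0.6224 0.0804 0.022 ]
blue (140, [263.1, 164.7], [253, 161, 21, 8]) [ 0.4174 -0.0207  0.022 ]
blue (644, [258.9, 226.0], [245, 212, 30, 27]) [ 0.4386 -0.08    0.022 ]
```

Request:
step_arm([
  [0.3,0,0,-40,0,0,0],
  [0.3,0,0,-60,0,0,0],
  [0.3,0,0,-60,0,0,0],
  [0.3,0,0,-60,0,0,0],
])

```text
clock: 7.85
position: [0.4186, -0.0386, 0.0988]
ee_rot: [0.551, 0.834, -0.0, -0.0]
ft_force: [-0.2, 0.1, 1.0]
grip_width: 0.701
grasp_force: 0.0
```

```bash
cat >> h.py <<'E'
def capband(f,col,near):
    w1=np.load(f,allow_pickle=True).item(); w2=cam('wrist')
    g=lambda w:[np.array(b[1]) for b in sorted([b for b in blobs(w['image'],20)[col] if np.linalg.norm(onz(w,b[1],.02)[:2]-near)<.1],key=lambda b:-b[0])[:2]]
    a,b=g(w1),g(w2); P=[tri(w1,a[i],w2,b[i]) for i in(0,1)]; print('cap,band',P)
    d=P[0][0]-P[1][0]; print('dist',np.linalg.norm(d))
    d[2]=0; d/=np.linalg.norm(d); print('yaw',np.degrees(np.arctan2(d[1],d[0])),'mid',P[0][0]-.043*d,'pose',pose())
E
python3 -c "
from h import *
capband('b1.npy','blue',[.43,-.05])"
```

```text
cap,band [(array([ 0.43797292, -0.07872846,  0.02538753]), np.float64(0.0001259498493711535)), (array([ 0.41754419, -0.02097538,  0.02033647]), np.float64(7.075987867268697e-05))]
dist 0.0614675815726568
yaw -70.5200179015025 mid [ 0.42363339 -0.03818986  0.02538753] pose (array([ 0.41915881, -0.03846226,  0.09936082]), np.float64(23.061385235845766))
```

Cap z≈25, band z≈20, cap-to-band 61 mm, yaw -70.5°: all agree with a lying tube. Grasping blue.

Request:
step_arm([
  [0.3,5,0,-40,0,0,-0.063],
  [0.3,5,0,-80,0,0,-0.063],
  [0.3,5,0,-94,0,0,-0.063],
  [0.3,5,0,-94,0,0,-0.063],
  [0.9,5,0,-94,0,0,-0.063],
  [0.9,5,0,-94,0,0,-0.063],
  [0.9,5,0,-94,0,0,-0.063],
  [0.9,5,0,-94,0,0,-0.063],
  [0.9,5,0,-94,0,0,-0.063],
], grip_force=30)

```text
clock: 8.8
position: [0.4247, -0.0383, 0.0058]
ee_rot: [0.578, 0.816, 0.001, 0.001]
ft_force: [-2.2, 0.4, 8.5]
grip_width: 0.245
grasp_force: 29.0
```

Request:
step_arm([
  [0.9,0,0,45,0,0,0],
  [0.9,0,0,90,0,0,0.12],
  [0.9,0,0,110,0,0,0.26],
  [0.9,20,10,120,0,0,0.4],
  [0.9,50,22,120,0,0,0.54],
  [0.9,85,35,120,0,0,0.68],
  [0.9,125,48,120,0,0,0.82],
  [0.9,165,62,120,0,0,0.96],
  [0.9,205,75,110,0,0,1.1],
  [0.9,213,75,100,0,0,1.183],
])

```text
clock: 9.8
position: [0.6398, 0.0396, 0.1043]
ee_rot: [0.02, 1.0, 0.001, 0.001]
ft_force: [-1.7, -0.3, -1.6]
grip_width: 0.243
grasp_force: 30.3
```

Request:
step_arm([
  [0.9,0,0,0,0,0,0],
  [0.9,0,0,0,0,0,0],
])

```text
clock: 10.0
position: [0.636, 0.036, 0.1048]
ee_rot: [0.026, 1.0, -0.0, -0.0]
ft_force: [-0.6, -0.0, -1.1]
grip_width: 0.241
grasp_force: 30.3
```

Run:
```python
from h import *
print(pose(),np.round(manip.get_obs()['ft_force'],1))
w=cam('wrist'); cv2.imwrite('pics/p2.png',cv2.resize(w['image'],(800,600)))
```

```text
(array([0.6360483 , 0.03596427, 0.10483796]), np.float64(87.03196013511315)) [-0.6 -0.  -1.1]
```

View pics/p2.png

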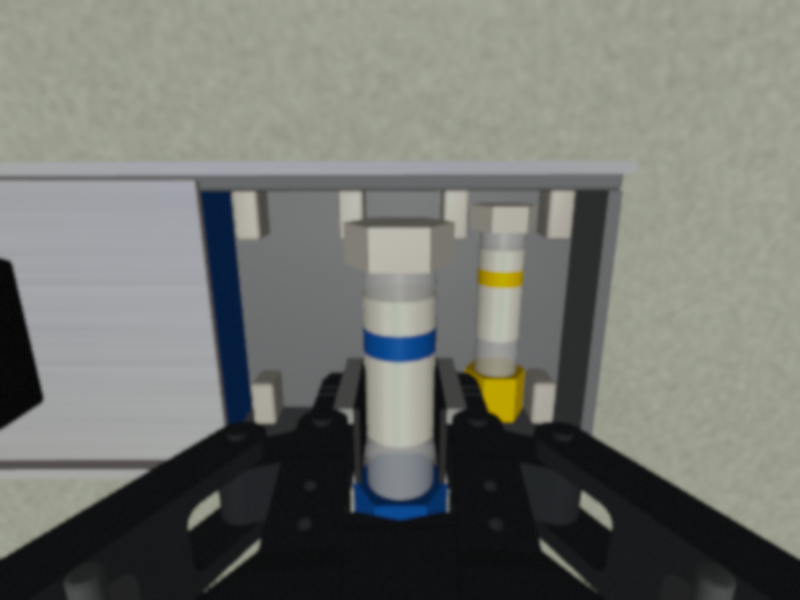

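Yellow (column 500, rows 205–420) lies flat between its ridges. The middle lane gap is 363–443 and the blue tube is at 400, so I shift +1 mm in y while lowering.

Request:
step_arm([
  [0.9,1,1,-45,0,0,0],
  [0.9,1,1,-80,0,0,0],
  [0.9,1,1,-92,0,0,0],
  [0.9,1,1,-94.5,0,0,0],
  [0.9,1,1,-94.5,0,0,0],
  [0.9,1,1,-94.5,0,0,0],
])

```text
clock: 10.65
position: [0.6383, 0.0375, 0.0116]
ee_rot: [0.025, 1.0, 0.0, 0.001]
ft_force: [0.7, -0.7, -0.3]
grip_width: 0.244
grasp_force: 31.3
```

Request:
step_arm([
  [0.9,0,0,-1.5,0,0,0],
  [0.6,0,0,-1.5,0,0,0],
  [0.6,0,0,-1.5,0,0,0],
  [0.6,0,0,-1.5,0,0,0],
  [0.6,0,0,30,0,0,0],
  [0.6,0,0,80,0,0,0],
  [0.6,-15,0,125,0,0,-0.14],
  [0.5,-40,-20,150,0,0,-0.28],
  [0.4,-70,-50,150,0,0,-0.42],
  [0.3,-100,-85,150,0,0,-0.56],
])

```text
clock: 11.65
position: [0.537, -0.0475, 0.1607]
ee_rot: [0.302, 0.953, 0.001, 0.001]
ft_force: [0.0, -1.4, 0.9]
grip_width: 0.7
grasp_force: 0.0
```

Request:
step_arm([
  [0.3,-20,-30,0,0,0,-0.14],
  [0.3,-40,-60,0,0,0,-0.28],
  [0.3,-60,-95,0,0,0,-0.42],
  [0.3,-80,-130,0,0,0,-0.56],
  [0.3,-95,-165,0,0,0,-0.7],
  [0.3,-105,-200,0,0,0,-0.84],
  [0.3,-112,-235,0,0,0,-0.98],
  [0.3,-117,-270,0,0,0,-1.12],
  [0.3,-117,-300,0,0,0,-1.26],
  [0.3,-117,-307,0,0,0,-1.4],
])

```text
clock: 12.65
position: [0.4193, -0.358, 0.1603]
ee_rot: [0.846, 0.533, -0.0, 0.001]
ft_force: [0.8, 0.8, -1.0]
grip_width: 0.697
grasp_force: 0.0
```

Request:
step_arm([
  [0.3,0,0,0,0,0,-0.14],
  [0.3,0,0,0,0,0,-0.28],
  [0.3,0,0,0,0,0,-0.42],
  [0.3,0,0,0,0,0,-0.56],
  [0.3,0,0,0,0,0,-0.7],
  [0.3,0,0,0,0,0,-0.84],
  [0.3,0,0,0,0,0,-0.88],
  [0.3,0,0,0,0,0,-0.88],
  [0.3,0,0,0,0,0,-0.88],
  [0.3,0,0,0,0,0,-0.88],
])

```text
clock: 13.65
position: [0.4205, -0.3545, 0.1599]
ee_rot: [0.992, 0.127, 0.0, -0.0]
ft_force: [-0.5, 0.1, -0.2]
grip_width: 0.698
grasp_force: 0.0
```

Run:
```python
from h import *
w=cam('wrist'); np.save('r1.npy',w); print(pose())
for b in blobs(w['image'])['red']: print(b,onz(w,b[1],.022).round(4))
```

```text
(array([ 0.42046891, -0.3545012 ,  0.15989453]), np.float64(-75.4670455902248))
(159, [255.5, 159.6], [245, 155, 22, 9]) [ 0.4409 -0.3499  0.022 ]
(697, [258.6, 221.0], [243, 207, 31, 28]) [ 0.3811 -0.3687  0.022 ]
```

Request:
step_arm([
  [0.3,0,0,-40,0,0,0],
  [0.3,0,0,-60,0,0,0],
  [0.3,0,0,-60,0,0,0],
  [0.3,0,0,-60,0,0,0],
])

```text
clock: 14.1
position: [0.4204, -0.3549, 0.1005]
ee_rot: [0.992, 0.126, -0.0, 0.0]
ft_force: [-0.9, -0.1, 0.5]
grip_width: 0.704
grasp_force: 0.0
```

```bash
python3 -c "
from h import *
capband('r1.npy','red',[.41,-.355])"
```

```text
cap,band [(array([ 0.38234383, -0.36830913,  0.02526511]), np.float64(0.00010304310920698683)), (array([ 0.44113347, -0.34988419,  0.02337651]), np.float64(3.63529865643039e-05))]
dist 0.06163819396586289
yaw -162.5987723264177 mid [ 0.42337589 -0.35544949  0.02526511] pose (array([ 0.42081808, -0.35515436,  0.10102249]), np.float64(-75.52241135035634))
```

Cap and band at z≈25 and 23 mm, 61.6 mm apart, yaw -162.6°: consistent. Grasping red.

Request:
step_arm([
  [0.3,2.5,-0.5,-40,0,0,0.051],
  [0.3,2.5,-0.5,-80,0,0,0.051],
  [0.3,2.5,-0.5,-95,0,0,0.051],
  [0.3,2.5,-0.5,-95,0,0,0.051],
  [0.9,2.5,-0.5,-95,0,0,0.051],
  [0.9,2.5,-0.5,-95,0,0,0.051],
  [0.9,2.5,-0.5,-95,0,0,0.051],
  [0.9,2.5,-0.5,-95,0,0,0.051],
  [0.9,2.5,-0.5,-95,0,0,0.051],
], grip_force=30)

```text
clock: 15.05
position: [0.424, -0.3556, 0.0066]
ee_rot: [0.988, 0.151, 0.001, 0.001]
ft_force: [-0.7, 0.4, 8.6]
grip_width: 0.243
grasp_force: 29.0
```

Request:
step_arm([
  [0.9,0,0,45,0,0,0],
  [0.9,0,0,90,0,0,0.14],
  [0.9,0,0,130,0,0,0.28],
  [0.9,0,20,155,0,0,0.42],
  [0.9,0,45,155,0,0,0.56],
  [0.9,0,70,155,0,0,0.7],
  [0.9,5,95,155,0,0,0.84],
  [0.9,15,120,155,0,0,0.98],
  [0.9,30,145,155,0,0,1.12],
  [0.9,45,170,155,0,0,1.26],
])

```text
clock: 16.05
position: [0.4685, -0.1841, 0.1608]
ee_rot: [0.708, 0.706, 0.001, 0.0]
ft_force: [0.8, -0.5, -0.7]
grip_width: 0.243
grasp_force: 30.3
```

Request:
step_arm([
  [0.9,15,20,0,0,0,0.14],
  [0.9,30,45,0,0,0,0.28],
  [0.9,45,70,0,0,0,0.42],
  [0.9,60,95,0,0,0,0.56],
  [0.9,80,120,0,0,0,0.7],
  [0.9,100,140,0,0,0,0.84],
  [0.9,120,160,0,0,0,0.98],
  [0.9,140,172,0,0,0,1.12],
  [0.9,155,172,-10,0,0,1.26],
  [0.9,164,172,-40,0,0,1.4],
])

```text
clock: 17.05
position: [0.6351, -0.0126, 0.1227]
ee_rot: [0.085, 0.996, 0.0, 0.003]
ft_force: [0.9, -0.0, -0.4]
grip_width: 0.24
grasp_force: 30.3
```

Request:
step_arm([
  [0.9,2,0.5,-15,0,0,0.13],
  [0.9,2,0.5,-15,0,0,0.13],
  [0.9,2,0.5,-15,0,0,0.13],
])

```text
clock: 17.35
position: [0.6342, -0.0128, 0.1059]
ee_rot: [0.026, 1.0, -0.0, 0.0]
ft_force: [-0.6, -0.0, 0.3]
grip_width: 0.242
grasp_force: 30.3
```

Run:
```python
from h import *
print(pose(),np.round(manip.get_obs()['ft_force'],1))
w=cam('wrist'); cv2.imwrite('pics/p3.png',cv2.resize(w['image'],(800,600)))
```

```text
(array([ 0.63417474, -0.01284915,  0.1059096 ]), np.float64(87.01381683966584)) [-0.6 -0.   0.3]
```

View pics/p3.png

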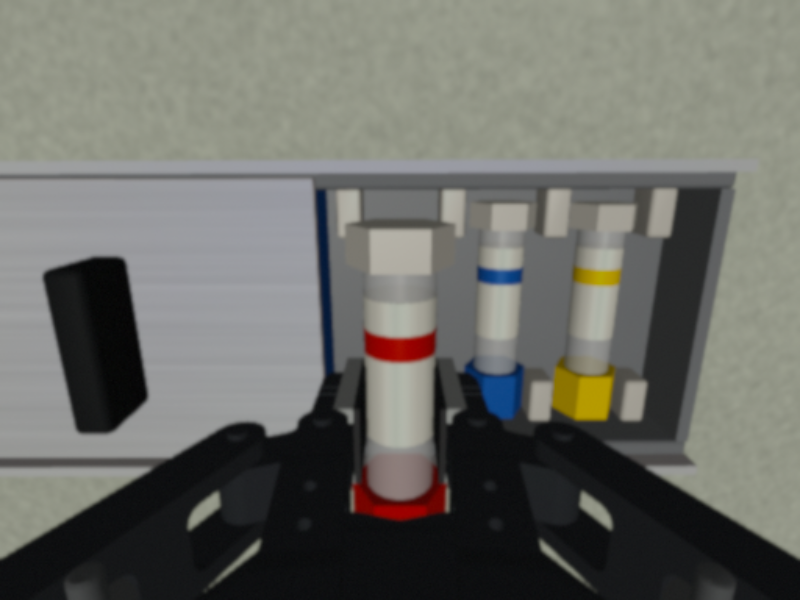

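Blue and yellow lie flat in their lanes. The red lane gap is 360–442 (middle 401), and the red tube is at 400. Lowering.

Request:
step_arm([
  [0.9,0.5,0.5,-45,0,0,0],
  [0.9,0.5,0.5,-80,0,0,0],
  [0.9,0.5,0.5,-92,0,0,0],
  [0.9,0.5,0.5,-95.5,0,0,0],
  [0.9,0.5,0.5,-95.5,0,0,0],
  [0.9,0.5,0.5,-95.5,0,0,0],
])

```text
clock: 18.0
position: [0.6356, -0.012, 0.0112]
ee_rot: [0.024, 1.0, 0.0, 0.001]
ft_force: [-1.3, -0.1, -1.1]
grip_width: 0.24
grasp_force: 31.2
```

Request:
step_arm([
  [0.65,0,0,0,0,0,0],
  [0.65,0,0,0,0,0,0],
  [0.65,0,0,0,0,0,0],
  [0.65,0,0,30,0,0,0],
  [0.65,0,0,80,0,0,0],
  [0.65,0,0,130,0,0,0],
  [0.65,-40,0,150,0,0,0],
  [0.65,-85,0,150,0,0,0],
  [0.65,-85,0,150,0,0,0],
  [0.65,-85,0,150,0,0,0],
])

```text
clock: 19.0
position: [0.5489, -0.0117, 0.1599]
ee_rot: [0.024, 1.0, 0.001, 0.0]
ft_force: [0.9, -0.5, -0.1]
grip_width: 0.348
grasp_force: 0.0
```

Run:
```python
from h import *
w=cam('wrist'); np.save('v1.npy',w); print(pose()); cv2.imwrite('pics/v1.png',cv2.resize(w['image'],(800,600)))
```

```text
(array([ 0.54995038, -0.01167719,  0.15988728]), np.float64(87.27452755018128))
```

View pics/v1.png

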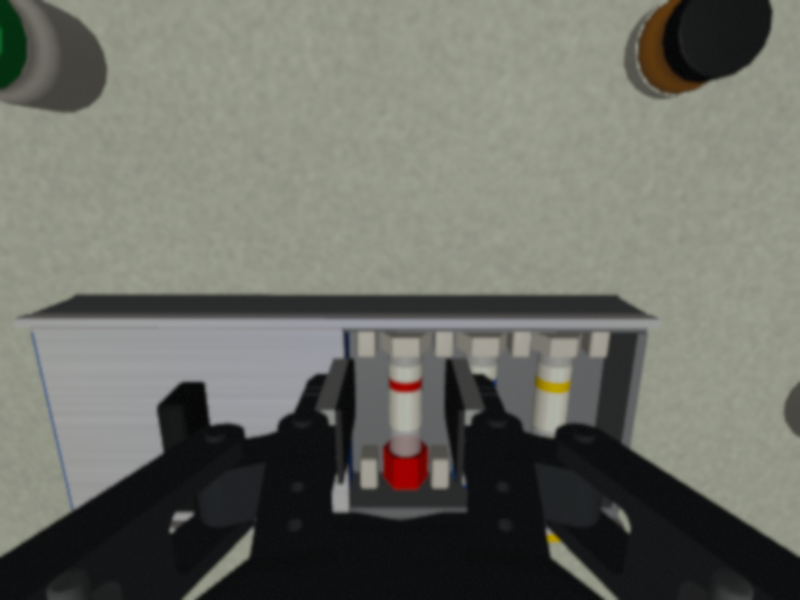

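All three tubes are down: red at column 405 between its ridges, cap at the tab end. Now measuring the handle from two heights.

Request:
step_arm([
  [0.5,0,-45,15,0,0,0],
  [0.5,10,-90,15,0,0,0],
  [0.5,10,-130,15,0,0,0],
  [0.4,10,-130,15,0,0,0],
  [0.4,10,-130,15,0,0,0],
])

```text
clock: 19.55
position: [0.5602, -0.1433, 0.1741]
ee_rot: [0.025, 1.0, -0.001, -0.0]
ft_force: [0.2, 0.8, 0.4]
grip_width: 0.602
grasp_force: 0.0
```

```bash
cat >> h.py <<'E'
def handle(w,near):
    h=cv2.cvtColor(w['image'],cv2.COLOR_BGR2HSV); m=cv2.inRange(h,(0,0,0),(180,255,70))
    k,l,s,ce=cv2.connectedComponentsWithStats(m)
    return [(s[i].tolist(),ce[i].round(1).tolist(),onz(w,ce[i],.0755).round(4).tolist()) for i in range(1,k) if s[i,4]>150 and np.linalg.norm(onz(w,ce[i],.08)[:2]-near)<.06]
E
python3 - <<'E'
from h import *
w=cam('wrist'); np.save('h1.npy',w); print(pose()); print(handle(w,[.628,-.142]))
c=np.load('c1.npy',allow_pickle=True).item(); print(handle(c,[.628,-.142]))
cv2.imwrite('pics/h1.png',w['image'])
E
```

```text
(array([ 0.56027512, -0.14176273,  0.17402086]), np.float64(87.26545821013221))
[([257, 221, 17, 80, 1277], [264.6, 260.2], [0.6226, -0.1393, 0.0755])]
[([31, 194, 44, 75, 2384], [53.1, 230.0], [0.6235, -0.1331, 0.0755])]
```

View pics/h1.png

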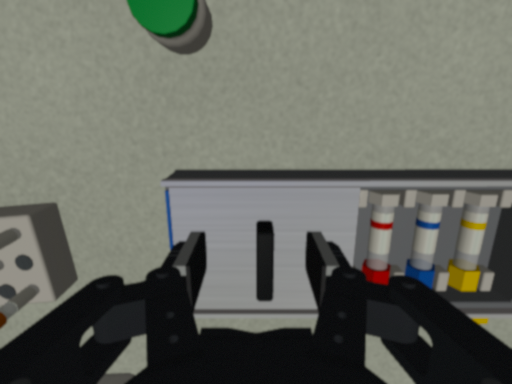

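The view shows the handle at column 257–274, rows 221–301, with clear space for the fingers, and all three tubes well placed. Both views agree on the handle at about (0.626, -0.140), height ≈66 mm.

Request:
step_arm([
  [0.4,40,1,0,0,0,0],
  [0.4,66,2,-20,0,0,0],
  [0.4,66,2,-65,0,0,0],
  [0.4,66,2,-100,0,0,0],
  [0.4,66,2,-116,0,0,0],
  [0.4,66,2,-116,0,0,0],
  [0.95,66,2,-116,0,0,0],
  [0.95,66,2,-116,0,0,0],
  [0.95,66,2,-116,0,0,0],
  [0.95,66,2,-116,0,0,0],
], grip_force=30)

```text
clock: 20.6
position: [0.6269, -0.14, 0.0606]
ee_rot: [0.024, 1.0, 0.0, 0.002]
ft_force: [0.1, 1.4, 8.0]
grip_width: 0.182
grasp_force: 31.3
```

Request:
step_arm([
  [0.95,0.5,8,2,0,0,0],
  [0.95,1.4,28,2,0,0,0],
  [0.95,2.3,48,2,0,0,0],
  [0.95,3.2,68,2,0,0,0],
  [0.95,4.2,88,2,0,0,0],
  [0.95,5.1,108,2,0,0,0],
  [0.95,6.1,128,2,0,0,0],
  [0.95,7,148,2,0,0,0],
  [0.95,7.9,166,2,0,0,0],
  [0.95,8.2,174,2,0,0,0],
])

```text
clock: 21.6
position: [0.6354, 0.0358, 0.0607]
ee_rot: [0.023, 1.0, 0.0, 0.002]
ft_force: [11.0, -2.6, -12.4]
grip_width: 0.184
grasp_force: 31.5
```

Request:
step_arm([
  [0.95,0.2,4,0,0,0,0],
  [0.95,0.3,6,0,0,0,0],
  [0.95,0.3,7,0,0,0,0],
  [0.95,0.3,8,0,0,0,0],
  [0.95,0.3,8,0,0,0,0],
])

```text
clock: 22.1
position: [0.6356, 0.0389, 0.0607]
ee_rot: [0.025, 1.0, -0.002, 0.002]
ft_force: [9.9, -8.5, -12.1]
grip_width: 0.179
grasp_force: 31.6
```

Request:
step_arm([
  [0.95,0,4,0,0,0,0],
  [0.95,0,5,0,0,0,0],
  [0.95,0,5,0,0,0,0],
])

```text
clock: 22.4
position: [0.6356, 0.0389, 0.0607]
ee_rot: [0.027, 1.0, -0.004, 0.002]
ft_force: [10.6, -21.1, -11.1]
grip_width: 0.183
grasp_force: 32.0
```

Request:
step_arm([
  [0.95,0,-4,0,0,0,0],
  [0.6,0,-5,0,0,0,0],
  [0.6,0,-5,0,0,0,0],
  [0.6,0,-5,0,0,0,0],
  [0.6,0,-5,30,0,0,0],
  [0.6,0,-5,75,0,0,0],
  [0.6,-30,-5,110,0,0,0],
  [0.6,-70,-5,115,0,0,0],
  [0.6,-70,-5,115,0,0,0],
  [0.6,-70,-5,115,0,0,0],
])

```text
clock: 23.4
position: [0.5637, 0.043, 0.1762]
ee_rot: [0.023, 1.0, 0.001, 0.001]
ft_force: [-0.4, 0.6, 0.0]
grip_width: 0.397
grasp_force: 0.0
```

Run:
```python
from h import *
w=cam('wrist'); print(pose()); print(handle(w,[.636,.038])); cv2.imwrite('pics/e.png',w['image'])
h1=np.load('h1.npy',allow_pickle=True).item(); print(handle(h1,[.628,-.142]))
# look at the strip between the cover's end and the bay's end wall: brightness along y at mid-bay
g=cv2.cvtColor(w['image'],cv2.COLOR_BGR2GRAY)
for q in (-.11,-.09,-.07,-.05,0,.02,.06,.1,.115,.12,.125,.13,.14):
    P=np.array([.6+.047*(q-.037),q,.0495]); pc=w['Rw'].T@(P-w['C']); uv=w['K']@(pc/pc[2]); print(q,uv[:2].round(),w['image'][int(uv[1]),int(uv[0])].tolist() if 0<=uv[0]<512 and 0<=uv[1]<384 else None)
t,s=cam('top'),cam('scene'); cv2.imwrite('pics/te.png',t['image'])
for n,c in(('top',t),('scene',s)): print(n,{k:[(b[0],b[1]) for b in v] for k,v in blobs(c['image']).items()})
a=cv2.imread('pics/top0.png').astype(int); d=(np.abs(a-t['image']).max(2)>40).astype(np.uint8)
k,l,st,ce=cv2.connectedComponentsWithStats(d)
for i in range(1,k):
    if st[i,4]>25: print(st[i].tolist())
```

```text
(array([0.56425116, 0.0428108 , 0.17580907]), np.float64(87.32361010091677))
[([247, 226, 16, 78, 1229], [254.5, 264.5], [0.6313, 0.0381, 0.0755])]
[([257, 221, 17, 80, 1277], [264.6, 260.2], [0.6226, -0.1393, 0.0755])]
-0.11 [101. 222.] [135, 69, 14]
-0.09 [121. 222.] [135, 70, 16]
-0.07 [142. 222.] [137, 71, 17]
-0.05 [162. 222.] [138, 104, 90]
0 [214. 222.] [155, 150, 149]
0.02 [234. 222.] [153, 149, 148]
0.06 [276. 222.] [152, 149, 147]
0.1 [317. 222.] [152, 150, 149]
0.115 [332. 222.] [152, 151, 149]
0.12 [337. 222.] [153, 151, 149]
0.125 [343. 222.] [153, 151, 150]
0.13 [348. 222.] [122, 123, 121]
0.14 [358. 222.] [131, 145, 142]
top {'yellow': [], 'red': [(32, [257.2, 145.0]), (63, [158.7, 153.0])], 'blue': [(1812, [294.6, 168.9]), (37, [501.5, 248.0]), (160, [444.2, 247.8])]}
scene {'yellow': [(234, [288.8, 260.6])], 'red': [(53, [500.1, 80.9]), (213, [492.9, 97.6]), (78, [382.8, 193.8]), (85, [247.6, 253.5])], 'blue': [(250, [315.6, 49.7]), (84, [64.8, 149.9]), (2208, [199.9, 227.2]), (70, [268.4, 254.5])]}
[218, 122, 31, 27, 135]
[173, 124, 89, 260, 2509]
[218, 124, 23, 7, 42]
[215, 150, 53, 41, 820]
[269, 150, 52, 38, 1887]
[152, 215, 11, 11, 73]
[273, 220, 10, 10, 69]
[359, 235, 11, 9, 70]
[0, 313, 53, 34, 1083]
[249, 325, 11, 15, 134]
[203, 341, 75, 43, 855]
[0, 349, 125, 35, 2133]
[278, 357, 13, 21, 129]
[282, 379, 10, 5, 36]
```

The cover reached its stop: travel of 179 mm, with 21 N giving no further motion. Only the tubes, cover and arm differ between the before and after top pictures, so I'm handing in.

```bash
python3 -c "
from workcell import manip
print(manip.hand_in())"
```

```text
the job is handed in; nothing more can be done
None
```

The job is handed in: all three tubes lie flat in the lanes matching their caps, cap at the tab end, the cover is slid shut to its stop, and the before/after top pictures show nothing else moved.

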